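Short spin in the mini centrifuge

ROBOT

A 6-joint arm with a two-finger parallel gripper is mounted at the origin on the work surface. World frame = base frame: x ahead of the robot, y to its left, z up, the work surface at z = 0. Lengths are in mm, angles in degrees, forces in N, time in s.
With the tool pointing down it reaches from about 325 to 900 mm from the base axis. Payload 6.1 kg.
Tool frame: the origin (TCP) lies midway between the tips of the shut fingers; the grasp point (between the pads) lies 19 mm behind it (grip_point_offset is the distance from the TCP to the grasp point, in mm); z points along the fingers, y is the line along which they close (so a half turn about z gives the same grasp; the last joint's range is limited). The gripper opens to 85 mm and grips with 20 to 120 N. Pads are 22 mm wide; open, the fingers measure 114 mm over their backs; the gripper's body (76 mm by 85 mm) begins 54 mm behind the grasp point. The pads swing forward as they close: fully open they stand 13 mm farther back than shut.
Start: joints at [-7.225, 12.628, 87.462, -0, 79.91, -7.225], TCP at [624.993, -0.003, 231.3] pointing down, gripper open.
Joint ranges: [-170.65, 170.65], [-52.31, 119.04], [5.05, 147.46], [-71.25, 251.25], [11.57, 151.72], [-153.62, 153.62]. Speed limits (degrees/s): [147.25, 147.25, 172.46, 180, 180, 180].

INTERFACE

Orientations are given as [roll, pitch, yaw] about the fixed x, y, z axes, in that order (R = Rz(yaw) Ry(pitch) Rx(roll)).
In Python, from cell import * gives the robot as it stands. The module is installed in compiled form; this text tells all that it offers.
- The arm moves only by the tool drive_tool, never from a script. Its argument "plan" is a list of rows, each an object with "dp": the shift along the tool's x, y, z scaled (see below), a list of three; "dr": the turn, a rotation vector about the tool's x, y, z scaled (see below), a list of three; "gripper": the opening, from -1 (shut) to 1 (fully open). In form: [{"dp": [x, y, z], "dr": [wx, wy, wz], "gripper": gripper}, ...]. A call has 1 to 8 rows; each row is the pose to reach, as a shift and turn from the pose commanded when the call began, along the tool's axes at that moment; what a row does not reach only later rows make up. The controller multiplies each number of a shift by 50 cm and each number of a turn by 45 degrees. A row lasts 1/12 s, in which the tool goes at most 41.7 mm and 7.16 degrees, less where a joint would pass 70% of its speed; a pose out of reach is approached as far as the arm can. A call with a number of a shift or a turn outside -1 to 1 is refused whole. A call with a gripper value outside its range is refused whole. The fingers move at their own pace and stop on an object; "grip_force" is the grip in N (left out, the last holds). Time passes only in rows, so rows that repeat a pose let the fingers close. It gives the time, the measured TCP pose, the force, the opening and the grip force at its end, in the units of the state.
- get_state(): the state, without advancing time (a new reading comes with each control period).
- capture(name): name is "scene" or "side" or "wrist"; returns (picture, depth): 400x640x3 uint8, red, green, blue; 400x640 float32, mm along the optical axis (not along the pixel's ray), 0 where there is no reading.
- camera_model(name): a dict with "vfov" (degrees; the focal length in pixels is half the picture's height over the tangent of half this angle, whatever the lens; pixels are square), "cx", "cy" (the principal point, pixels), "dist" ([k1, k2, p1, p2, k3] as OpenCV has them; the pictures are not rectified), "extrinsics" (4x4, takes a point from world to camera coordinates); the wrist camera has in their place "T_tool_cam" (4x4, takes a point from camera to tool coordinates, whose origin is the TCP and whose axes are the flange's). Camera axes: x right, y down, z forward; pixel columns grow to the right and rows downward; lengths in mm; the calibration is good to about 2 mm. A picture is of the moment at which its call begins: read the wrist's pose just before it. camera_model takes no time and is no camera call.
- close_job(): hands the job in; it is judged then, once.
The state is a dict: "time": time; "q": joint angles; "qd": joint speeds; "effort": joint torques, N m; "ee_pos": TCP position; "tcp_rot": TCP orientation; "force": force on the tool from outside, world axes, zero at the start; "wrist_torque": the same for the moment, N m; "gripper_width": finger opening in mm; "gripper_force": force on a finger pad.
Only numpy, scipy, OpenCV 4.12 (cv2) and the standard library are available. Lean on these libraries where they do the work, as an engineer would, in place of code of your own. Each camera call takes 0.05 s, during which the arm holds its last target. There are 200 camera calls.

TASK

The mini centrifuge is loaded and its lid stands open. With the fingertips, push the lid fully shut from its outside, without slamming it and without touching its inside; only then press the large round button fully in and keep it pressed: the program finishes while still holding the button down. Leave the small button alone, grasp nothing, and do not lift or shift the centrifuge or any of the other things on the bench.

Things in the scene. Friction and masses are not known exactly. Their poses are not given: they have to be found in the camera images.
- centrifuge: white mini centrifuge, loose on rubber feet, 2 kg, on the left or right half of the bench; 220 mm deep (its x), 180 wide (its y). Origin: centre of its underside; its -x side is the front, facing the robot, turned up to 25 degrees. Front 80 mm: control deck 66 mm high with two grey round buttons; rear 140 mm: open bowl with rotor, rim 104 mm high
- lid (a joint): opening angle of the lid in rad: 0 = shut (level), starts 0.8 to 1.25, stop at 1.4. Stiff friction hinge: the lid stays where it is left; pushing near its free edge takes about 1 to 3 N
- lid_hinge (a point): middle of the lid's hinge axis, 110 mm behind the centrifuge's centre and 108.5 mm above the bench, fixed to the centrifuge; the axis runs along the centrifuge's y
- lid_edge (a point): middle of the lid's free edge, on its outer face; turns with the lid. The lid is a flat grey plate 172 mm wide reaching 142 mm from the hinge axis; its outer face lies 7 mm outside the axis. Shut, it lies level towards the front, outer face up, 115.5 mm above the bench; raised, the outer face looks backwards and up
- lid_liner: the lid's inside: black panel, 138 x 168 x 3 mm, covering the whole underside of the lid; fingers must not touch it. Origin on the middle of the hinge axis; its x points from the free edge to the hinge
- spin (a joint): travel of the large round button (the one to press): 0 = out, 0.006 m = fully in; it springs back, 5 N holds it fully in
- spin_top (a point): centre of the top of the large button, 28 mm across, on the deck on the centrifuge's -y side (72 mm in front of and 45 mm to the right of the centrifuge's centre, as seen from the robot); it is pressed straight down
- setting (a joint): travel of the small round button, 14 mm across, not to be pressed: 0 = out, 0.006 m = fully in; on the deck 95 mm to the left (+y) of the large one
- vortexer: vortex mixer, white, 195 x 120 mm, 102 mm high with a round rubber cup, 2 kg, loose; no lid and no buttons. It stands left or right, in the place the centrifuge does not have. Origin: centre of its underside
- tube: capped white tube, 35 mm across the cap, 104 mm tall, standing loose between the two machines. Origin: centre of its underside
- bottle: brown bottle, 48 mm across, 100 mm tall, standing loose between the two machines. Origin: centre of its underside
- beaker: white plastic beaker, 96 mm across, 125 mm tall, loose, empty, on the left. Origin: centre of its underside
- rack: tube rack, block 100 x 160 x 45 mm with 15 holes, loose, on the right. Origin: centre of its underside
- tipbox: closed pipette-tip box 85 x 125 x 65 mm, loose, behind the machines. Origin: centre of its underside
- dish: flat round dish 90 mm across, 16 mm high, loose, nearest the robot. Origin: centre of its underside

How it is judged:
By the outcome, as a careful person would: the job done as asked, in the order asked, and still so for the second after the job is handed in, while the arm keeps its last pose, push and grip.
It also fails if it takes over 54 s, if anything falls off the work surface, if the arm or the gripper's body presses on something with over 40 N, if the wrist force passes 120 N, or if a joint passes its speed limit or range.

## Working session

There is one attempt and no reset: what is moved stays moved. The work goes in short steps, Python scripts to look and compute and a tool call to move; the robot and the scene stay as the last step left them, time stands still between calls to the robot, and variables do not carry over. Pictures are saved under pics/ and viewed, at most 10 in all, crops included, and the job is handed in when it is done.

Besides the shell and the picture viewer there is one more tool, called after "Call:" as name([rows], argument=value, ...), one row to a line, values as JSON. drive_tool: Moves the arm, as the interface text tells. Shifts and turns lie within -1 to 1; 1 stands for 50 cm of shift or 45 degrees of turn. Its arguments: {"type":"object","properties":{"plan":{"type":"array"},"grip_force":{"type":"number"}},"required":["plan"]}

```bash
mkdir -p pics
cat > h.py <<'E'
from cell import *
import numpy as np, cv2
def K(m):
    f=200/np.tan(np.radians(m["vfov"])/2); return np.array([[f,0,m["cx"]],[0,f,m["cy"]],[0,0,1.]])
def cloud(name,d):
    m=camera_model(name); v,u=np.mgrid[0:400,0:640]
    n=cv2.undistortPoints(np.stack([u,v],-1).reshape(-1,1,2).astype(np.float64),K(m),np.array(m["dist"],float)).reshape(400,640,2)
    P=np.dstack([n[...,0]*d,n[...,1]*d,d]).reshape(-1,3).astype(float)
    E=np.array(m["extrinsics"]); P=(P-E[:3,3])@E[:3,:3]; P=P.reshape(400,640,3); P[d==0]=np.nan; return P
E
python3 - <<'E'
from h import *
s=get_state(); print({k:np.round(v,2) for k,v in s.items()})
ims=[]
for n in("scene","side"):
    p,d=capture(n); P=cloud(n,d); np.savez(n,p=p,d=d,P=P); cv2.imwrite(f"pics/{n}.png",p[...,::-1])
    m=camera_model(n);E=np.array(m["extrinsics"]);print(n,-E[:3,:3].T@E[:3,3],E[2,:3],m["vfov"],(d>0).mean())
E
```

```text
{'time': np.float64(0.0), 'q': array([-7.23, 12.68, 87.53,  0.  , 79.91, -7.22]), 'qd': array([-0.02,  0.04,  0.05, -0.01, -0.05, -0.04]), 'effort': array([-0.000e+00, -4.969e+01, -3.894e+01, -0.000e+00,  1.000e-02,
        0.000e+00]), 'ee_pos': array([6.2440e+02, 6.0000e-02, 2.3019e+02]), 'tcp_rot': array([-1.7989e+02, -1.0000e-02,  9.0000e+01]), 'force': array([-0.13,  0.44,  0.33]), 'wrist_torque': array([0.01, 0.  , 0.01]), 'gripper_force': np.float64(0.0), 'gripper_width': np.float64(85.42)}
scene [1140.5306053   161.74858459 1128.73663957] [-0.48629612 -0.16270757 -0.85851169] 52.44711395384617 0.99603515625
side [  423.4251412  -1221.45041657   830.79252411] [ 0.09875906  0.85050925 -0.51660495] 45.941137297349144 0.9959921875
```

View pics/scene.png

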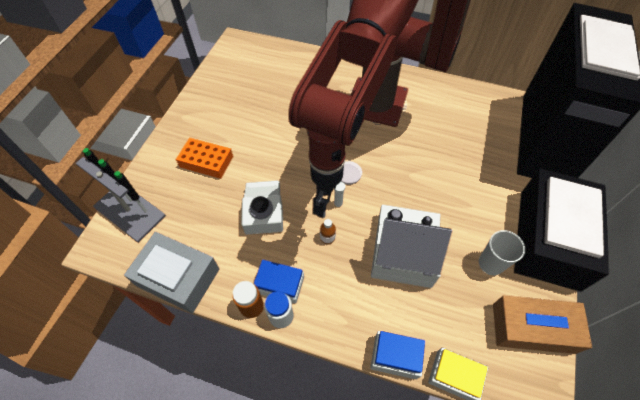

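View pics/side.png

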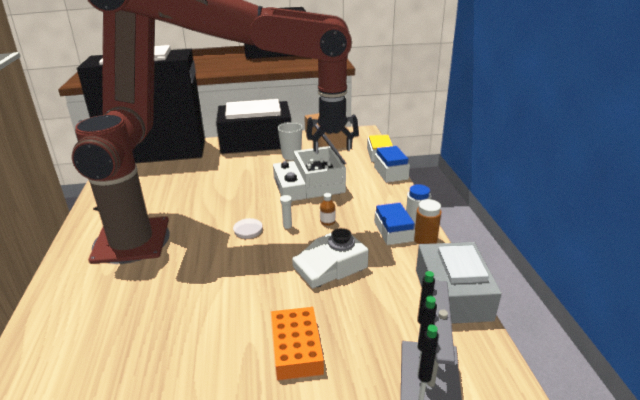

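The scene view shows the centrifuge on the left half (+y), its lid face around (413,246), the large button at about (396,214) and the small one at (428,220). Next I measure both from the depth.

Run:
```python
from h import *
z=np.load("scene.npz");P=z["P"];p=z["p"].astype(int)
sub=np.zeros((400,640),bool);sub[195:295,360:465]=1
hsv=cv2.cvtColor(z["p"],cv2.COLOR_RGB2HSV)
g=z["p"].max(2)
print(z["p"][245,413],z["p"][214,396],z["p"][213,410],z["p"][278,400])
# lid plane: seed region, grow
seed=P[235:262,395:432].reshape(-1,3);c=np.nanmean(seed,0)
n=np.linalg.svd(seed-c)[2][2]; n*=np.sign(n[2])
for i in range(3):
    inl=sub&(abs((P-c)@n)<4)&(g<150)&(P[...,2]>100)
    k,l,st,_=cv2.connectedComponentsWithStats(inl.astype(np.uint8)); inl=l==l[245,413]
    Q=P[inl];c=Q.mean(0);n=np.linalg.svd(Q-c,full_matrices=False)[2][2];n*=np.sign(n[2])
print("lid n",n,"c",c,"npx",len(Q),"rms",((Q-c)@n).std(),"angle",np.degrees(np.arctan2(np.hypot(n[0],n[1]),n[2])),"yaw",np.degrees(np.arctan2(n[1],n[0])))
ax=np.cross([0,0,1],n);ax/=np.linalg.norm(ax);up=np.cross(n,ax)
uv=np.stack([(Q-c)@ax,(Q-c)@up],-1).astype(np.float32);r=cv2.minAreaRect(uv);print("rect",r, np.percentile(uv,[0.5,99.5],axis=0))
for b in cv2.boxPoints(r): print(np.round(c+b[0]*ax+b[1]*up,1))
# dark buttons
m=(g<110)&(P[...,2]>62)&(P[...,2]<90);m[:195]=0;m[235:]=0;m[:,:375]=0;m[:,445:]=0;m&=~inl
k,l,st,ce=cv2.connectedComponentsWithStats(m.astype(np.uint8))
for i in range(1,k):
    if st[i,4]>15: print("dark",st[i],np.round(np.nanmedian(P[l==i],0),1))
s=np.load("side.npz");P=s["P"];g=s["p"].max(2)
m=(g<110)&(P[...,2]>60)&(P[...,2]<85);m[:155]=0;m[200:]=0;m[:,:265]=0;m[:,305:]=0
k,l,st,ce=cv2.connectedComponentsWithStats(m.astype(np.uint8))
for i in range(1,k):
    if st[i,4]>10: print("side dark",st[i],np.round(np.nanmedian(P[l==i],0),1))
# white tops in side: deck z 66
m=(abs(P[...,2]-66)<5)&(s["p"].min(2)>110);m[:150]=0;m[205:]=0;m[:,:265]=0;m[:,350:]=0
print("deck",m.sum(),np.nanmean(P[m],0)); r=cv2.minAreaRect(P[m][:,:2].astype(np.float32));print(r)
# obstacles >30mm in scene near centrifuge
for a,b in(((495,252),"beaker"),((340,185),"tube"),((328,225),"bottle")):print(b,np.round(np.load("scene.npz")["P"][a[1],a[0]],0))
a=cv2.imread("pics/scene.png")[180:300,340:530];b=cv2.imread("pics/side.png")[110:230,235:425]
cv2.imwrite("pics/crop.png",cv2.resize(np.hstack([a,b]),None,fx=2.1,fy=4 if 0 else 2.1,interpolation=2))
```

```text
[ 97  95 102] [146 146 156] [241 242 239] [102 105 102]
lid n [0.82152323 0.10910343 0.55963919] c [648.0695951  240.3411926  175.63850151] npx 3100 rms 1.6334698395521305 angle 55.969150707013114 yaw 7.5649699986505246
rect ((0.16597747802734375, -5.337898254394531), (147.44566345214844, 171.41021728515625), 89.5808334350586) [[-84.26128086 -73.83565174]
 [ 84.12076248  66.7607629 ]]
[702.9 160.8 110.6]
[681.  330.8 109.6]
[599.1 321.  231.8]
[621.  151.  232.8]
dark [388 210  14  11  72] [517.7 172.9  79.3]
dark [422 217  10   8  57] [503.3 269.2  78.8]
side dark [282 162   7   7  34] [500.9 263.3  73.8]
side dark [285 175  12   7  67] [512.5 163.3  74.6]
deck 569 [544.42816591 214.04432179  64.47964871]
((576.9879760742188, 226.35025024414062), (220.0497589111328, 183.74032592773438), 6.745490550994873)
beaker [500. 498.   8.]
tube [478.  -4. 108.]
bottle [615.   2.  99.]
```

View pics/crop.png

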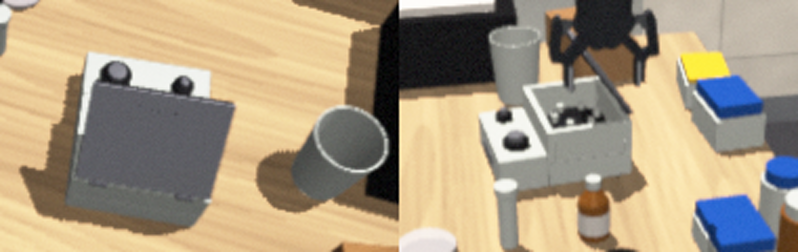

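Both views agree: the lid is open about 56°, with its edge near (610,236,231) against an expected z of about 230. The centrifuge is yawed about 7° and its centre is near (576,229). I'll shut the fingers, rise and turn the tool to line up with it.

Call:
drive_tool([
  {"dp":[0,0,-0.08],"dr":[0,0,0.15],"gripper":-1},
  {"dp":[0,0,-0.16],"dr":[0,0,0.3],"gripper":-1},
  {"dp":[0,0,-0.2],"dr":[0,0,0.45],"gripper":-1},
  {"dp":[0,0,-0.2],"dr":[0,0,0.6],"gripper":-1},
  {"dp":[0,0,-0.2],"dr":[0,0,0.75],"gripper":-1},
  {"dp":[0,0,-0.2],"dr":[0,0,0.92],"gripper":-1},
  {"dp":[0,0,-0.2],"dr":[0,0,0.92],"gripper":-1},
  {"dp":[0,0,-0.2],"dr":[0,0,0.92],"gripper":-1},
], grip_force=20)

```text
time: 0.77
ee_pos: [624.8, 0.0, 330.7]
tcp_rot: [-180.0, 0.0, 48.8]
force: [-0.2, 0.5, 0.0]
gripper_width: -0.1
gripper_force: 0.0
```

Call:
drive_tool([
  {"dp":[0,0,0],"dr":[0,0,0.15],"gripper":-1},
  {"dp":[0,0,0],"dr":[0,0,0.3],"gripper":-1},
  {"dp":[0,0,0],"dr":[0,0,0.45],"gripper":-1},
  {"dp":[0,0,0],"dr":[0,0,0.6],"gripper":-1},
  {"dp":[0,0,0],"dr":[0,0,0.75],"gripper":-1},
  {"dp":[0,0,0],"dr":[0,0,0.92],"gripper":-1},
  {"dp":[0,0,0],"dr":[0,0,0.92],"gripper":-1},
  {"dp":[0,0,0],"dr":[0,0,0.92],"gripper":-1},
])

```text
time: 1.43
ee_pos: [624.9, 0.0, 330.9]
tcp_rot: [-180.0, 0.0, 7.5]
force: [-0.1, 0.3, 0.1]
gripper_width: -0.2
gripper_force: 0.0
```

Call:
drive_tool([
  {"dp":[0.02,-0.07,0],"dr":[0,0,0],"gripper":-1},
  {"dp":[0.04,-0.14,0],"dr":[0,0,0],"gripper":-1},
  {"dp":[0.06,-0.21,0],"dr":[0,0,0],"gripper":-1},
  {"dp":[0.08,-0.28,0],"dr":[0,0,0],"gripper":-1},
  {"dp":[0.1,-0.35,0],"dr":[0,0,0],"gripper":-1},
  {"dp":[0.12,-0.42,0],"dr":[0,0,0],"gripper":-1},
  {"dp":[0.13,-0.47,0],"dr":[0,0,0],"gripper":-1},
  {"dp":[0.13,-0.47,0],"dr":[0,0,0],"gripper":-1},
])

```text
time: 2.1
ee_pos: [659.2, 246.9, 330.3]
tcp_rot: [-179.9, 0.1, 7.8]
force: [0.3, 0.2, -0.3]
gripper_width: 0.3
gripper_force: 0.0
```

Call:
drive_tool([
  {"dp":[0,0,0.04],"dr":[0,0,0],"gripper":-1},
  {"dp":[0,0,0.08],"dr":[0,0,0],"gripper":-1},
  {"dp":[0,0,0.12],"dr":[0,0,0],"gripper":-1},
  {"dp":[0,0,0.16],"dr":[0,0,0],"gripper":-1},
  {"dp":[0,0,0.2],"dr":[0,0,0],"gripper":-1},
  {"dp":[0,0,0.23],"dr":[0,0,0],"gripper":-1},
  {"dp":[0,0,0.23],"dr":[0,0,0],"gripper":-1},
])

```text
time: 2.68
ee_pos: [657.7, 240.1, 211.2]
tcp_rot: [179.9, 0.4, 7.4]
force: [-0.7, -0.7, -1.1]
gripper_width: 0.4
gripper_force: 0.0
```

Run:
```python
from h import *
s=get_state();print(s["ee_pos"],s["tcp_rot"],s["force"])
a,_=capture("side");b,_=capture("scene")
cv2.imwrite("pics/c2.png",cv2.resize(np.hstack([a[80:230,235:425],b[150:300,340:530]])[...,::-1],None,fx=2.1,fy=2.1,interpolation=2))
```

```text
[657.74378424 240.06580131 211.24519198] [179.93942778   0.43904818   7.42310687] [-0.68220996 -0.69221701 -1.07102844]
```

View pics/c2.png

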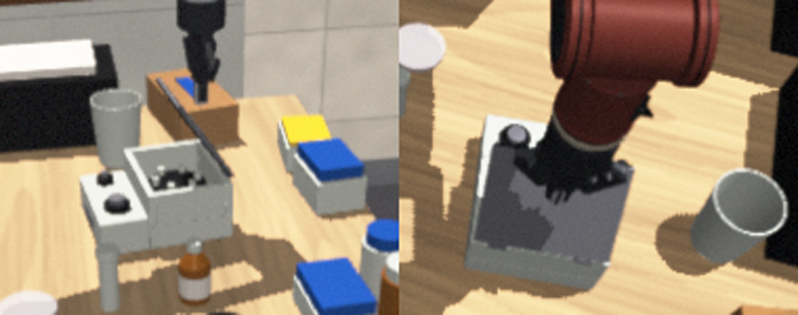

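The side view shows the shut fingertips just behind the lid's outer face, clear of the liner. I'll move slowly forward into contact.

Call:
drive_tool([
  {"dp":[-0.008,0,-0.004],"dr":[0,0,0],"gripper":-1},
  {"dp":[-0.016,0,-0.008],"dr":[0,0,0],"gripper":-1},
  {"dp":[-0.024,0,-0.008],"dr":[0,0,0],"gripper":-1},
  {"dp":[-0.03,0,-0.008],"dr":[0,0,0],"gripper":-1},
  {"dp":[-0.036,0,-0.008],"dr":[0,0,0],"gripper":-1},
  {"dp":[-0.042,0,-0.008],"dr":[0,0,0],"gripper":-1},
  {"dp":[-0.048,0,-0.008],"dr":[0,0,0],"gripper":-1},
  {"dp":[-0.054,0,-0.008],"dr":[0,0,0],"gripper":-1},
])

```text
time: 3.45
ee_pos: [632.9, 237.9, 220.3]
tcp_rot: [180.0, 0.0, 7.2]
force: [0.2, 0.4, -0.3]
gripper_width: 0.3
gripper_force: 0.0
```

Call:
drive_tool([
  {"dp":[-0.006,0,0.004],"dr":[0,0,0],"gripper":-1},
  {"dp":[-0.012,0,0.009],"dr":[0,0,0],"gripper":-1},
  {"dp":[-0.018,0,0.014],"dr":[0,0,0],"gripper":-1},
  {"dp":[-0.024,0,0.019],"dr":[0,0,0],"gripper":-1},
  {"dp":[-0.03,0,0.025],"dr":[0,0,0],"gripper":-1},
  {"dp":[-0.036,0,0.031],"dr":[0,0,0],"gripper":-1},
  {"dp":[-0.041,0,0.037],"dr":[0,0,0],"gripper":-1},
  {"dp":[-0.046,0,0.043],"dr":[0,0,0],"gripper":-1},
])

```text
time: 4.12
ee_pos: [610.1, 235.0, 198.4]
tcp_rot: [180.0, 0.0, 7.2]
force: [0.1, -0.1, 1.0]
gripper_width: -0.1
gripper_force: 0.8
```

Call:
drive_tool([
  {"dp":[-0.007,0,0.007],"dr":[0,0,0],"gripper":-1},
  {"dp":[-0.013,0,0.014],"dr":[0,0,0],"gripper":-1},
  {"dp":[-0.019,0,0.021],"dr":[0,0,0],"gripper":-1},
  {"dp":[-0.025,0,0.028],"dr":[0,0,0],"gripper":-1},
  {"dp":[-0.031,0,0.036],"dr":[0,0,0],"gripper":-1},
  {"dp":[-0.037,0,0.045],"dr":[0,0,0],"gripper":-1},
  {"dp":[-0.043,0,0.054],"dr":[0,0,0],"gripper":-1},
  {"dp":[-0.049,0,0.063],"dr":[0,0,0],"gripper":-1},
])

```text
time: 4.78
ee_pos: [586.0, 231.9, 166.7]
tcp_rot: [180.0, -0.0, 7.2]
force: [1.2, 1.2, 0.9]
gripper_width: 0.0
gripper_force: 0.7
```

Call:
drive_tool([
  {"dp":[-0.004,0,0.008],"dr":[0,0,0],"gripper":-1},
  {"dp":[-0.008,0,0.016],"dr":[0,0,0],"gripper":-1},
  {"dp":[-0.012,0,0.024],"dr":[0,0,0],"gripper":-1},
  {"dp":[-0.015,0,0.032],"dr":[0,0,0],"gripper":-1},
  {"dp":[-0.018,0,0.04],"dr":[0,0,0],"gripper":-1},
  {"dp":[-0.02,0,0.047],"dr":[0,0,0],"gripper":-1},
  {"dp":[-0.022,0,0.054],"dr":[0,0,0],"gripper":-1},
  {"dp":[-0.024,0,0.06],"dr":[0,0,0],"gripper":-1},
])

```text
time: 5.45
ee_pos: [574.1, 230.4, 136.9]
tcp_rot: [-180.0, 0.0, 7.2]
force: [1.3, -0.3, 1.6]
gripper_width: -0.2
gripper_force: 0.6
```

Call:
drive_tool([
  {"dp":[-0.001,0,0.006],"dr":[0,0,0],"gripper":-1},
  {"dp":[-0.002,0,0.012],"dr":[0,0,0],"gripper":-1},
  {"dp":[-0.003,0,0.017],"dr":[0,0,0],"gripper":-1},
  {"dp":[-0.004,0,0.022],"dr":[0,0,0],"gripper":-1},
  {"dp":[-0.004,0,0.026],"dr":[0,0,0],"gripper":-1},
  {"dp":[-0.004,0,0.03],"dr":[0,0,0],"gripper":-1},
  {"dp":[-0.004,0,0.033],"dr":[0,0,0],"gripper":-1},
  {"dp":[-0.004,0,0.036],"dr":[0,0,0],"gripper":-1},
])

```text
time: 6.12
ee_pos: [572.0, 230.2, 119.0]
tcp_rot: [180.0, 0.0, 7.2]
force: [-1.4, 0.1, 1.7]
gripper_width: -0.2
gripper_force: 0.6
```

Call:
drive_tool([
  {"dp":[0,0,0.002],"dr":[0,0,0],"gripper":-1},
  {"dp":[0,0,0.004],"dr":[0,0,0],"gripper":-1},
  {"dp":[0,0,0.006],"dr":[0,0,0],"gripper":-1},
  {"dp":[0,0,0.008],"dr":[0,0,0],"gripper":-1},
  {"dp":[0,0,0.008],"dr":[0,0,0],"gripper":-1},
  {"dp":[0,0,0.008],"dr":[0,0,0],"gripper":-1},
])

```text
time: 6.62
ee_pos: [572.3, 230.3, 115.6]
tcp_rot: [-180.0, -0.0, 7.2]
force: [-2.1, 0.5, 2.8]
gripper_width: 0.1
gripper_force: 1.4
```

Call:
drive_tool([
  {"dp":[0,0,0.001],"dr":[0,0,0],"gripper":-1},
  {"dp":[0,0,0.002],"dr":[0,0,0],"gripper":-1},
  {"dp":[0,0,0.003],"dr":[0,0,0],"gripper":-1},
  {"dp":[0,0,0.004],"dr":[0,0,0],"gripper":-1},
  {"dp":[0,0,0.004],"dr":[0,0,0],"gripper":-1},
  {"dp":[0,0,0.004],"dr":[0,0,0],"gripper":-1},
])

```text
time: 7.12
ee_pos: [572.4, 230.3, 115.3]
tcp_rot: [180.0, -0.0, 7.2]
force: [-7.2, -1.4, 14.0]
gripper_width: 0.1
gripper_force: 6.7
```

Call:
drive_tool([
  {"dp":[0,0,-0.01],"dr":[0,0,0],"gripper":-1},
  {"dp":[0,0,-0.04],"dr":[0,0,0],"gripper":-1},
  {"dp":[0,0,-0.1],"dr":[0,0,0],"gripper":-1},
  {"dp":[-0.04,0.03,-0.15],"dr":[0,0,0],"gripper":-1},
  {"dp":[-0.08,0.06,-0.18],"dr":[0,0,0],"gripper":-1},
  {"dp":[-0.14,0.09,-0.2],"dr":[0,0,0],"gripper":-1},
  {"dp":[-0.14,0.09,-0.2],"dr":[0,0,0],"gripper":-1},
  {"dp":[-0.14,0.09,-0.2],"dr":[0,0,0],"gripper":-1},
])

```text
time: 7.78
ee_pos: [508.2, 176.2, 214.3]
tcp_rot: [-180.0, -0.1, 7.1]
force: [-0.2, -0.0, -0.2]
gripper_width: -0.1
gripper_force: 0.0
```

Run:
```python
from h import *
from scipy.spatial.transform import Rotation as R
s=get_state();print(s["ee_pos"],s["tcp_rot"],s["force"])
p,d=capture("wrist");m=camera_model("wrist");T=np.array(m["T_tool_cam"]);print(T.round(3),m["vfov"])
W=np.eye(4);W[:3,:3]=R.from_euler("xyz",s["tcp_rot"],degrees=True).as_matrix();W[:3,3]=s["ee_pos"]
np.savez("wrist",p=p,d=d,E=np.linalg.inv(W@T))
a,da=capture("scene");np.savez("scene2",p=a,d=da,P=cloud("scene",da))
P=cloud("scene",da)
Q=P[225:262,395:432].reshape(-1,3);Q=Q[~np.isnan(Q[:,0])];print("lid z",np.median(Q,0))
print(P.shape);cv2.imwrite("pics/c3.png",cv2.resize(np.hstack([p[...,::-1],a[150:350,300:400,::-1].repeat(2,0) if 0 else cv2.resize(a[150:310,330:480,::-1],(375,400))]),(792,312)))
```

```text
[508.1882863  176.23736443 214.25364875] [-1.79990689e+02 -1.37087277e-01  7.14202943e+00] [-0.20808846 -0.04595008 -0.18457087]
[[   0.      -0.946   -0.324   82.153]
 [   1.      -0.       0.       0.292]
 [  -0.      -0.324    0.946 -141.886]
 [   0.       0.       0.       1.   ]] 66.60525937668595
lid z [604.80510906 244.29107742 116.00626213]
(400, 640, 3)
```

View pics/c3.png

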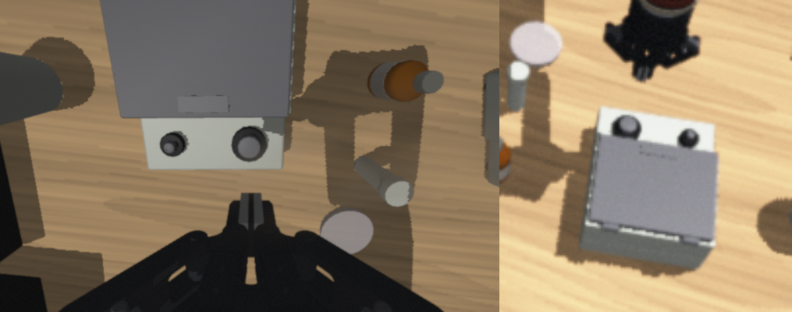

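The lid lies level and shut. In the wrist view the large button is at about (319,183) full scale, and the small one at about (221,184). Now I get the exact position of the button top.

Run:
```python
from h import *
z=np.load("wrist.npz");m=camera_model("wrist");p=z["p"];d=z["d"];E=z["E"]
v,u=np.mgrid[0:400,0:640]
n=cv2.undistortPoints(np.stack([u,v],-1).reshape(-1,1,2).astype(float),K(m),np.array(m["dist"],float)).reshape(400,640,2)
P=((np.dstack([n*d[...,None],d]).reshape(-1,3)-E[:3,3])@E[:3,:3]).reshape(400,640,3)
g=p.max(2)
print("deck z",np.round(P[183,270],1),"lid",np.round(P[100,260],1))
for c in((319,183),(221,184)):
    r=np.s_[c[1]-28:c[1]+28,c[0]-28:c[0]+28]
    dk=(g[r]<165)&(P[r][...,2]>60)&(P[r][...,2]<100)
    k,l,st,_=cv2.connectedComponentsWithStats(dk.astype(np.uint8));i=1+st[1:,4].argmax();Q=P[r][l==i]
    zt=np.percentile(Q[:,2],90); T=Q[Q[:,2]>zt-2.5]
    rr=cv2.minEnclosingCircle(T[:,:2].astype(np.float32));print(c,"all",Q.mean(0).round(1),"ztop",zt.round(1),"top",T.mean(0).round(1),rr,st[i])
L=(abs(P[...,2]-115.5)<5)&(g<180);L[170:]=0
print("lid rect",cv2.minAreaRect(P[L][:,:2].astype(np.float32)))
D=(abs(P[...,2]-66)<4)&(g>150);print("deck rect",cv2.minAreaRect(P[D][:,:2].astype(np.float32)))
P=np.load("scene2.npz")["P"];Q=P[(P[...,2]>72)&(P[...,2]<90)&(abs(P[...,0]-512)<25)&(abs(P[...,1]-173)<25)];print("scene button",len(Q),Q.mean(0),np.percentile(Q,[5,95],axis=0))
```

```text
deck z [502.9 226.6  64.3] lid [581.6 231.9 113.4]
(319, 183) all [511.3 174.   76.3] ztop 87.5 top [510.1 178.5  87.2] ((509.7412109375, 178.5358428955078), 13.60954761505127) [   4    0   52   56 2331]
(221, 184) all [499.7 269.9  75.8] ztop 86.6 top [498.  271.9  86.8] ((497.3324890136719, 272.4270935058594), 6.977910041809082) [  11   11   39   35 1033]
lid rect ((594.9518432617188, 234.88726806640625), (104.4820556640625, 172.2949676513672), 7.415965557098389)
deck rect ((500.9194030761719, 224.0596923828125), (69.11212158203125, 175.72549438476562), 7.2840142250061035)
scene button 134 [513.04985234 176.77319062  81.76484622] [[493.74139321 159.0925912   75.1194843 ]
 [526.68522273 194.79646124  89.15257038]]
```

Call:
drive_tool([
  {"dp":[0.004,-0.004,0.05],"dr":[0,0,0],"gripper":-1},
  {"dp":[0.004,-0.004,0.1],"dr":[0,0,0],"gripper":-1},
  {"dp":[0.004,-0.004,0.15],"dr":[0,0,0],"gripper":-1},
  {"dp":[0.004,-0.004,0.19],"dr":[0,0,0],"gripper":-1},
  {"dp":[0.004,-0.004,0.22],"dr":[0,0,0],"gripper":-1},
  {"dp":[0.004,-0.004,0.235],"dr":[0,0,0],"gripper":-1},
  {"dp":[0.004,-0.004,0.24],"dr":[0,0,0],"gripper":-1},
  {"dp":[0.004,-0.004,0.24],"dr":[0,0,0],"gripper":-1},
])

```text
time: 8.55
ee_pos: [510.1, 179.2, 92.5]
tcp_rot: [180.0, 0.1, 7.2]
force: [0.1, 0.2, 0.2]
gripper_width: -0.2
gripper_force: 0.0
```

Call:
drive_tool([
  {"dp":[0,0,0.003],"dr":[0,0,0],"gripper":-1},
  {"dp":[0,0,0.006],"dr":[0,0,0],"gripper":-1},
  {"dp":[0,0,0.009],"dr":[0,0,0],"gripper":-1},
  {"dp":[0,0,0.012],"dr":[0,0,0],"gripper":-1},
  {"dp":[0,0,0.015],"dr":[0,0,0],"gripper":-1},
  {"dp":[0,0,0.018],"dr":[0,0,0],"gripper":-1},
  {"dp":[0,0,0.018],"dr":[0,0,0],"gripper":-1},
  {"dp":[0,0,0.018],"dr":[0,0,0],"gripper":-1},
])

```text
time: 9.22
ee_pos: [510.8, 179.1, 84.9]
tcp_rot: [-180.0, -0.1, 7.2]
force: [1.9, 0.5, 4.0]
gripper_width: -0.2
gripper_force: 1.6
```

Call:
drive_tool([
  {"dp":[0,0,0.002],"dr":[0,0,0],"gripper":-1},
  {"dp":[0,0,0.004],"dr":[0,0,0],"gripper":-1},
  {"dp":[0,0,0.006],"dr":[0,0,0],"gripper":-1},
  {"dp":[0,0,0.006],"dr":[0,0,0],"gripper":-1},
  {"dp":[0,0,0.006],"dr":[0,0,0],"gripper":-1},
])

```text
time: 9.63
ee_pos: [510.8, 179.1, 82.0]
tcp_rot: [-180.0, -0.1, 7.2]
force: [-0.1, 0.3, 6.8]
gripper_width: 0.1
gripper_force: 3.5
```

Call:
drive_tool([
  {"dp":[0,0,0.002],"dr":[0,0,0],"gripper":-1},
  {"dp":[0,0,0.004],"dr":[0,0,0],"gripper":-1},
  {"dp":[0,0,0.004],"dr":[0,0,0],"gripper":-1},
  {"dp":[0,0,0.004],"dr":[0,0,0],"gripper":-1},
])

```text
time: 9.97
ee_pos: [510.9, 179.2, 81.7]
tcp_rot: [180.0, -0.1, 7.2]
force: [-6.4, -2.3, 19.4]
gripper_width: 0.5
gripper_force: 9.9
```

The button has bottomed out: the force went from 6.8 to 19 N over 0.3 mm. I'll check the lid and the hold, then hand in.

Run:
```python
from h import *
def lid(P,p):
    L=(abs(P[...,2]-115.5)<6)&(p.max(2)<150);L[:195]=0;L[300:]=0;L[:,:360]=0;L[:,465:]=0
    Q=P[L];return len(Q),Q.mean(0).round(1),Q[Q[:,0]<590][:,2].mean(),Q[Q[:,0]>640][:,2].mean()
z=np.load("scene2.npz");print(lid(z["P"],z["p"]))
p,d=capture("scene");P=cloud("scene",d);print(lid(P,p))
q=np.load("scene2.npz")["P"];o=(np.abs(P[...,2]-q[...,2])>12);o[:,:360]&=True;print("changed outside robot (cols<280 or >460):",o[:,:280].sum(),o[130:,460:].sum())
s=get_state();print(s["time"],s["ee_pos"],s["force"])
```

```text
(1100, array([606.7, 209.7, 115.8]), np.float64(116.16503194772173), np.float64(115.16909244571919))
(1172, array([603.9, 209.9, 115.9]), np.float64(116.20877757737127), np.float64(115.02078586880423))
changed outside robot (cols<280 or >460): 2393 126
10.0167 [510.87145635 179.155107    81.75577906] [-5.47838906 -1.55645102 20.53299917]
```

```bash
python3 -c "
from cell import *
print(close_job())"
```

```text
the job is handed in; nothing more can be done
None
```

I pushed the lid shut from its outside (it measures level at about 116 mm), then pressed the large button to its stop and handed the job in at about 10 s, still holding it down with about 20 N; the judge's verdict was not shown.

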